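# Seat the copper disc in the heat sink and swing its clip over

### The job

On the repair bench, a copper disc lies loose on the upturned face of an aluminium heat sink. Without gripping or lifting anything, gently nudge the disc across the face with the fingertips until it drops flat into the round recess, then gently push the steel swing clip by its upright post across the top of the disc until it meets its stop. Leave the other things on the bench where they are.

Things in the scene. Friction and masses are not known exactly. Their poses are not given: they have to be found in the camera images.
- disc: Loose copper disc, 50 mm in diameter, 8 mm thick, about 0.14 kg. Origin: centre of its underside, z up. Starts flat on the heat sink's upper face, its centre 46 to 70 mm from the recess centre, sometimes already overhanging the recess edge. Down in the recess its underside is 9 mm and its top 1 mm below the face.
- recess (a point): Centre of the mouth of the round recess (56 mm across, 9 mm deep, flat floor), level with the heat sink's flat upper face, 42 mm above the bench. Axes: x across the 104 mm width, y along the 170 mm length, z up. From here the face extends 52 mm to +x and -x, 115 mm to +y (where the disc starts) and 55 mm to -y. The heat sink is fixed to the bench; low black strips run along its foot.
- clip_pivot (a point): Point on the clip's vertical pivot axis at the level of the face; 38 mm in +x and 42 mm in -y from the recess centre in the heat sink's axes. A 9 mm radius hub stands here, 9.5 mm high. A stop pin, 7 mm across and 9 mm high, stands on the face 25 mm from it, beside the recess.
- clip_post (a point): Centre of the top of the clip's upright steel post: 10 mm in diameter, 24 mm tall, standing on the bar, its top 31 mm and its foot 7 mm above the heat sink's face; 82 mm from the pivot axis.
- clip (a joint): Steel swing clip, angle about its vertical pivot, rad. Bar 86 x 14 mm, 3 to 7 mm above the face. Starts at 0 to 0.4, parked off the -y end of the face; grows as it turns clockwise seen from above, to 1.571 at its stop, across the recess centre. Light friction (0.4 N at the post) keeps it where it is left. A disc not down in the recess blocks it.
- paste_jar: Bystander, to be left alone: small closed plastic jar, 42 mm across, 45 mm tall, on the bench beside the heat sink. Origin at the centre of its underside.
- screwdriver: Bystander, to be left alone: black-handled screwdriver, 170 mm long, lying on the bench beside the heat sink. Origin at the centre of its underside.
- spacer: Bystander, to be left alone: brass spacer, 16 mm across, 36 mm tall, upright on the bench beside the heat sink. Origin at the centre of its underside.
- fan: Bystander, to be left alone: square case fan 80 x 80 x 25 mm lying on the bench. Origin at the centre of its underside.
- screw_tray: Bystander, to be left alone: grey three-bay parts tray 100 x 150 x 30 mm. Origin at the centre of its underside.
- mug: Bystander, to be left alone: white mug, 80 mm across, 90 mm tall. Origin at the centre of its underside.
- magnet: Bystander, to be left alone: dark ring magnet, 60 mm across, 28 mm hole, 10 mm thick, lying flat. Origin at the centre of its underside.
Things that resemble listed ones, but are neither listed nor needed, are in the scene too. There is more than one size of the disc; the one meant has the size given above.

How it is judged:
On the way, in this order (a step that is already met when the one before it is completed fails the run):
1. the disc lies flat in its recess while the clip is still swung aside (z of disc in the frame of recess between -0.0115 and -0.0075 m and horizontal distance between disc and recess below 0.005 m and angle between disc's own z axis and vertical below 0.06 rad and value of joint clip below 0.7 rad), for 0.2 s.
2. the clip has been swung across the disc to its stop (value of joint clip above 1.48 rad), for 0.2 s.
At the end, for the whole second after the job is handed in: The disc lies flat in the recess (underside 7.5 to 11.5 mm below the face, centre within 5 mm of the recess centre, tilt under 0.06 rad) and the clip is within 0.09 rad of its stop, across the disc (z of disc in the frame of recess between -0.0115 and -0.0075 m and horizontal distance between disc and recess below 0.005 m and angle between disc's own z axis and vertical below 0.06 rad and value of joint clip above 1.48 rad); the robot touches nothing.
It fails at once if the disc is lifted off the heat sink's face (by 5 mm or more) (z of disc in the frame of recess above 0.005 m).
It fails at once if the disc is knocked off the heat sink (height (world z) of disc below 0.025 m).
It fails at once if the fingers squeeze or press the disc hard (over 30 N) (contact force between the fingers and disc above 30 N).
It fails at once if the fingers squeeze or press the clip hard (over 35 N) (contact force between the fingers and clip above 35 N).
It fails at once if one of the other things on the bench is pushed away (more than 20 mm) (distance of any of paste_jar, screwdriver, spacer, fan, screw_tray, mug, magnet from where it was at the start of the episode above 0.02 m).
It also fails if it takes over 45 s, if anything falls off the work surface, if the arm or the gripper's body presses on something with over 40 N, if the wrist force passes 120 N, or if a joint passes its speed limit or range.

### The arm

A 6-joint arm with a two-finger parallel gripper is mounted at the origin on the work surface. World frame = base frame: x ahead of the robot, y to its left, z up, the work surface at z = 0. Lengths are in m, angles in rad, forces in N, time in s.
With the tool pointing down it reaches from about 0.275 to 0.825 m from the base axis. Payload 4.9 kg.
Tool frame: the origin (TCP) lies where the fingers leave the gripper's body, on its centre line; the fingertips stand 73 mm ahead of it and the grasp point (between the pads) lies 54 mm ahead of it; z points along the fingers, y is the line along which they close (so a half turn about z gives the same grasp; the last joint's range is limited). The gripper opens to 85 mm and grips with 20 to 120 N. Pads are 22 mm wide; open, the fingers measure 114 mm over their backs; the gripper's body (76 mm by 85 mm) begins 54 mm behind the grasp point. The pads swing forward as they close: fully open they stand 13 mm farther back than shut.
Start: joints at [-1.269, 0.326, -0.193, 1.052, 0, 1.437], TCP at [0.232, -0.499, 0.304] pointing down, gripper open.
Joint ranges: [-2.65, 2.65], [-0.97, 1.79], [-1.3, 1.35], [-1.93, 2.1], [-1.47, 1.37], [-3.14, 3.14]. Speed limits (rad/s): [2.57, 2.57, 3.14, 3.14, 3.14, 3.14].

### API

Orientations are given as a unit quaternion [x, y, z, w].
In Python, from bench import bot gives the robot as it stands. Calls block until the motion is done:
- bot.move_to(position, orientation): joint-space move of the TCP to a pose.
- bot.servo_line(position, ori=None, rate=0.15): straight line of the TCP; ori=None keeps the orientation; rate is the mean speed in m/s.
- bot.set_joints(angles): joint-space move.
- bot.grip(opening): finger opening in m; the grip force is fixed at half the most; returns when the fingers have stopped.
- bot.wait(seconds).
- bot.ik(position, orientation): joint angles nearest the present ones, or None.
- bot.read_state(): the state.
- bot.camera(name): name is "scene" or "side" or "wrist"; returns a dict with "frame" (420x560x3 uint8, red, green, blue), "camera_matrix" (3x3 intrinsics, pixels), "R" (3x3) and "t" (3): a world point X has camera coordinates R X + t. Camera axes: x right, y down, z forward; pixel columns grow to the right and rows downward; lengths in m; the calibration is good to about 2 mm. A picture is of the moment at which its call begins. There is no depth.
A pose or a line that the arm cannot do raises bot.PlanningError and nothing moves.
- bot.finish_job(): hands the job in; it is judged then, once.
The state is a dict: "clock": time; "joints": joint angles; "joint_velocities": joint speeds; "effort": joint torques, N m; "tool_pos": TCP position; "ee_rot": TCP orientation; "force": force on the tool from outside, world axes, zero at the start; "wrist_torque": the same for the moment, N m; "width": finger opening in m; "gripper_force": force on a finger pad.
Only numpy, scipy, OpenCV 4.12 (cv2) and the standard library are available. Lean on these libraries where they do the work, as an engineer would, in place of code of your own. Each camera call takes 0.05 s, during which the arm holds its last target. There are 200 camera calls.

## Working session

There is one attempt and no reset: what is moved stays moved. The work goes in short steps, each a Python script; the robot and the scene stay as the last script left them, time stands still between calls to the robot, and variables do not carry over. Pictures are saved under pics/ and viewed, at most 10 in all, crops included, and the job is handed in when it is done.

```bash
mkdir -p pics; ls
python3 - <<'E'
from bench import bot
import cv2, numpy as np
for n in ("scene","side"):
    c=bot.camera(n); cv2.imwrite(f"pics/{n}0.png",c["frame"][:,:,::-1])
    np.savez(f"{n}0.npz",**c)
    print(n,c["camera_matrix"].round(1).tolist(),(-c["R"].T@c["t"]).round(3))
s=bot.read_state();print(s["clock"],s["ee_rot"],s["width"])
E
```

```text
pics
scene [[474.5, 0.0, 285.8], [0.0, 474.5, 215.6], [0.0, 0.0, 1.0]] [ 1.509 -0.152  1.144]
side [[517.2, 0.0, 279.4], [0.0, 517.2, 210.2], [0.0, 0.0, 1.0]] [ 0.513 -1.01   0.832]
0.1 [ 9.76350281e-01  2.16193333e-01 -5.90815348e-05 -7.53734802e-04] 0.08523212634217797
```

View pics/scene0.png

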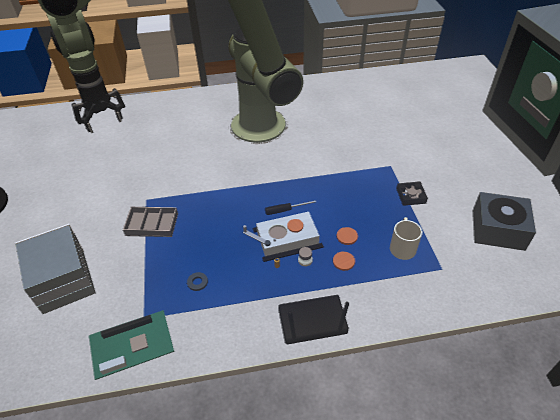

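View pics/side0.png

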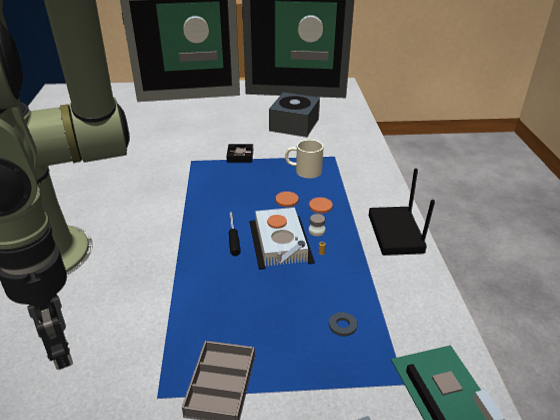

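The scene view shows the heat sink with the disc at about (295,225), recess (278,232), clip hub (267,243) and post (246,229). The side view shows the disc at (277,221), recess (283,237) and post (301,243). The two bigger discs on the mat are decoys.

```bash
cat > h.py <<'E'
import numpy as np, cv2
from bench import bot
def px2w(c,uv,z):
    d=c["R"].T@np.linalg.solve(c["camera_matrix"],[uv[0],uv[1],1.]); o=-c["R"].T@c["t"]
    return o+d*(z-o[2])/d[2]
def proj(c,X):
    p=(np.atleast_2d(X)@c["R"].T+c["t"])@c["camera_matrix"].T
    return p[:,:2]/p[:,2:]
def quat(a):  # tool down, tool y (closing line) at world angle a; x axis at a+90deg, z down
    from scipy.spatial.transform import Rotation as R
    y=np.array([np.cos(a),np.sin(a),0]);z=np.array([0,0,-1.]);x=np.cross(y,z)
    return R.from_matrix(np.c_[x,y,z]).as_quat()
def look(n,name):
    c=bot.camera(n); cv2.imwrite(f"pics/{name}.png",c["frame"][:,:,::-1]); np.savez(f"{name}.npz",**c); return c
E
python3 - <<'E'
from h import *
a=np.load("scene0.npz");b=np.load("side0.npz")
for n,p,q,z in (("disc",(295,225),(277,221),.05),("recess",(278,232),(283,237),.042),("post",(246,229),(301,243),.073),("jar",(305,250),(318,217),.045),("spacer",(277,261),(322,244),.036)):
    print(n,px2w(a,p,z).round(3),px2w(b,q,z).round(3))
from scipy.spatial.transform import Rotation as R
s=bot.read_state();print(R.from_quat(s["ee_rot"]).as_matrix().round(2).tolist())
c=bot.camera("wrist");print((-c["R"].T@c["t"]).round(3),c["R"].round(2).tolist(),c["camera_matrix"].round(0).tolist())
for al in (0,np.pi/2,np.pi,-np.pi/2): print(al,bot.ik([.42,-.15,.40],quat(al)))
E
```

```text
disc [0.582 0.029 0.05 ] [0.581 0.028 0.05 ]
recess [ 0.593 -0.025  0.042] [ 0.592 -0.027  0.042]
post [ 0.589 -0.12   0.073] [ 0.629 -0.09   0.073]
jar [0.678 0.04  0.045] [0.687 0.045 0.045]
spacer [ 0.695 -0.046  0.036] [ 0.685 -0.053  0.036]
[[0.91, 0.42, -0.0], [0.42, -0.91, 0.0], [0.0, -0.0, -1.0]]
[ 0.308 -0.463  0.374] [[0.42, -0.91, -0.0], [-0.86, -0.4, 0.32], [-0.29, -0.14, -0.95]] [[301.0, 0.0, 277.0], [0.0, 301.0, 211.0], [0.0, 0.0, 1.0]]
0 [-0.50881141  0.0800066  -0.25791485  1.23287487  0.          1.06198491]
1.5707963267948966 [-0.50881141  0.0800066  -0.25791485  1.23287487  0.         -0.50881141]
3.141592653589793 [-0.50881141  0.0800066  -0.25791485  1.23287487  0.         -2.07960774]
-1.5707963267948966 [-0.50881141  0.0800066  -0.25791485  1.23287487  0.          2.63278124]
```

Run:
```python
from h import *
bot.move_to([.595,-.07,.30],quat(0.))
c=look("wrist","w1"); print(bot.read_state()["joints"], (-c["R"].T@c["t"]).round(3))
im=c["frame"][:,:,::-1]; print(im.shape)
for X in ([.582,.029,.05],[.593,-.026,.042]): print(proj(c,X))
```

```text
[-2.42043650e-01  4.19835160e-01 -6.32130427e-02  1.08771067e+00
 -2.55045749e-04  1.33056688e+00] [0.595 0.012 0.371]
(420, 560, 3)
[[264.53832558  89.26903715]]
[[275.91657905 144.84259386]]
```

View pics/w1.png

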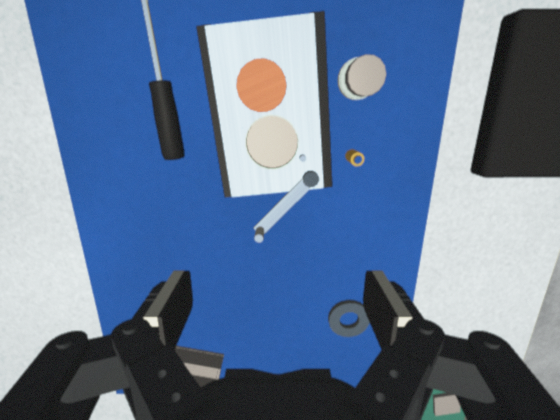

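The wrist view shows the disc at about (262,84), recess (272,141), hub (311,178), stop pin (303,157) and post top (259,238). The jar is at (365,77) and the spacer at (356,158). Now I'll refine these numerically.

Run:
```python
from h import *
c=np.load("w1.npz"); f=c["frame"].astype(int); r,g,b=f[...,0],f[...,1],f[...,2]
def blob(m,seed):
    n,l,s,ce=cv2.connectedComponentsWithStats(m.astype(np.uint8)); k=l[seed[1],seed[0]]
    ct=max(cv2.findContours((l==k).astype(np.uint8),0,1)[0],key=cv2.contourArea)
    return s[k][4],ct[:,0,:].astype(float)
print(f[84,262],f[141,272],f[110,230],f[120,300])
def circ(ct,z):
    w=np.array([px2w(c,p,z)[:2] for p in ct]); (x,y),_,_=cv2.fitEllipse(w.astype(np.float32)*1000)if 0 else cv2.fitEllipse((w*1000).astype(np.float32))
    e=cv2.fitEllipse((w*1000).astype(np.float32)); return np.array(e[0])/1000,e[1]
A,ct=blob((r-b>90),(262,84)); d=circ(ct,.050); print("disc",A,d)
col=f[141,272]; A,ct=blob((abs(f-col).sum(2)<45)&(r-b<90),(272,141)); R_=circ(ct,.042); print("recess",A,R_, circ(ct,.033))
hub=px2w(c,(311,178),.0515)[:2]; print("hub",hub,"post",px2w(c,(259,238),.073)[:2])
pin=px2w(c,(303,157),.051)[:2]; print("pin",pin, np.linalg.norm(pin-hub))
v=hub-R_[0]; print("yaw from hub",np.arctan2(v[1],v[0])-np.arctan2(-42,38),np.linalg.norm(v))
m=((f.min(2)>175)&(abs(r-b)<60)).astype(np.uint8); 
n,l,s,ce=cv2.connectedComponentsWithStats(m);k=l[110,230];print(s[k]);ctr=max(cv2.findContours((l==k).astype(np.uint8),0,1)[0],key=cv2.contourArea)[:,0,:]
w=np.array([px2w(c,p,.042)[:2] for p in ctr]);print(cv2.minAreaRect((w*1000).astype(np.float32)))
```

```text
[217 145 103] [218 212 198] [221 233 238] [221 233 238]
disc 1967 (array([0.57858038, 0.03253521]), (46.49247741699219, 46.615875244140625))
recess 2155 (array([ 0.58815002, -0.02311618]), (55.29833221435547, 55.5379524230957)) (array([ 0.58796539, -0.02408322]), (56.810874938964844, 57.05704879760742))
hub [ 0.63082029 -0.06020019] post [ 0.57455174 -0.12119688]
pin [ 0.62164602 -0.03765781] 0.024337751052969248
yaw from hub 0.1198874361307869 0.056532959555509396
[  205    13   118   218 15628]
((587.6600341796875, -15.851791381835938), (104.010498046875, 215.2231903076172), 5.700686931610107)
```

Yaw is about 0.105 from both the face edge and the hub. The hub and post distances match the spec, and the clip is at about 0. Next I'll approach behind the disc with the fingers 25 mm apart as a two-point pusher and feel for the face.

Run:
```python
from h import *
rec=np.array([.588,-.0231]); d=np.array([.5786,.0325]); u=(rec-d)/np.linalg.norm(rec-d)
a=np.arctan2(-u[0],-u[1])*-1; a=np.arctan2(u[0],-u[1]); print(a,u)
q=quat(a); bot.grip(.025); p=d-u*.042
bot.move_to([*p,.18],q); bot.servo_line([*p,.130],rate=.1); bot.wait(.2)
f0=np.array(bot.read_state()["force"]); print(f0, bot.read_state()["width"],bot.read_state()["clock"])
z=.130
while z>.107:
    z-=.001; bot.servo_line([*p,z],rate=.02)
    s=bot.read_state(); df=s["force"]-f0
    if abs(df[2])>1.5: break
print("contact z",z,s["tool_pos"],df,s["clock"])
bot.servo_line([*p,z+.004],rate=.02)
look("wrist","w2"); look("side","s2")
c=cv2.imread("pics/s2.png")[180:290,210:350]; cv2.imwrite("pics/s2c.png",cv2.resize(c,None,fx=5,fy=5,interpolation=2))
```

```text
0.16748103470139591 [ 0.16669916 -0.9860078 ]
[-0.50645907 -0.30360344  0.6937364 ] 0.02484513035807069 4.4667
contact z 0.11399999999999999 [0.57170518 0.07394739 0.11454174] [-0.95408107 -0.29881188  4.7312906 ] 8.4667
```

View pics/w2.png

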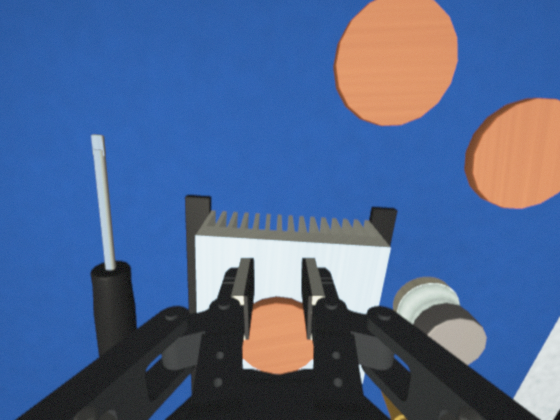

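View pics/s2c.png

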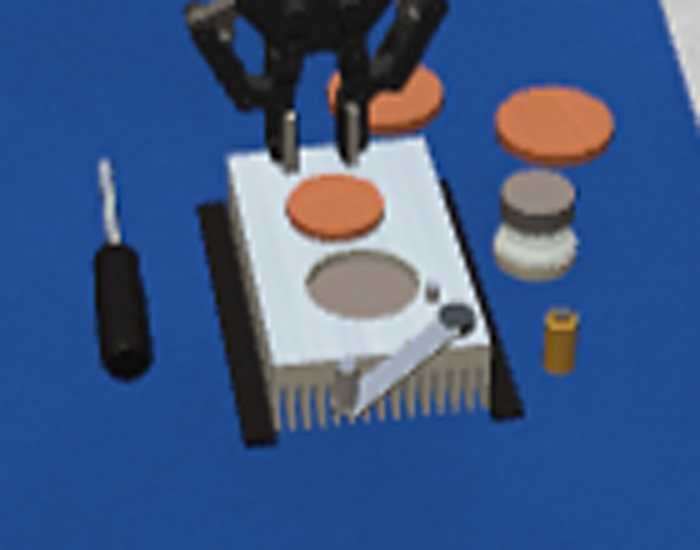

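The close-ups show both fingertips behind the disc and straddling its centre line. The disc is at crop (335,207) and the recess at (362,283), both undisturbed. Contact puts the tips 72.5 mm ahead of the TCP, so I'll push now.

Run:
```python
from h import *
rec=np.array([.588,-.0231]); d=np.array([.5786,.0325]); L=np.linalg.norm(rec-d); u=(rec-d)/L
p=d-u*.042; bot.servo_line([*p,.117],rate=.02); bot.wait(.1)
f0=np.array(bot.read_state()["force"])
for k in np.append(np.arange(-.036,L-.0365,.006),L-.0345):
    bot.servo_line([*(d+u*k),.117],rate=.03); s=bot.read_state(); df=s["force"]-f0
    print(round(k,4),df.round(1))
    if np.linalg.norm(df)>12: break
print(s["clock"])
look("side","s3")
c=cv2.imread("pics/s3.png")[180:290,210:350]; cv2.imwrite("pics/s3c.png",cv2.resize(c,None,fx=5,fy=5,interpolation=2))
```

```text
-0.036 [-0.9 -0.8  1.7]
-0.03 [ 0.1 -0.3  1.5]
-0.024 [-0.9 -1.   0.6]
-0.018 [-0.8 -1.7  0.6]
-0.012 [-1.  -0.5  2.1]
-0.006 [-0.5  0.1  1.3]
-0.0 [-0.4  0.2  1.5]
0.006 [-1.  -0.3  0.5]
0.012 [-0.9  0.1  0.9]
0.018 [ 0.2 -0.3  2.1]
0.0219 [-0.3 -0.3 -0.5]
13.05
```

View pics/s3c.png

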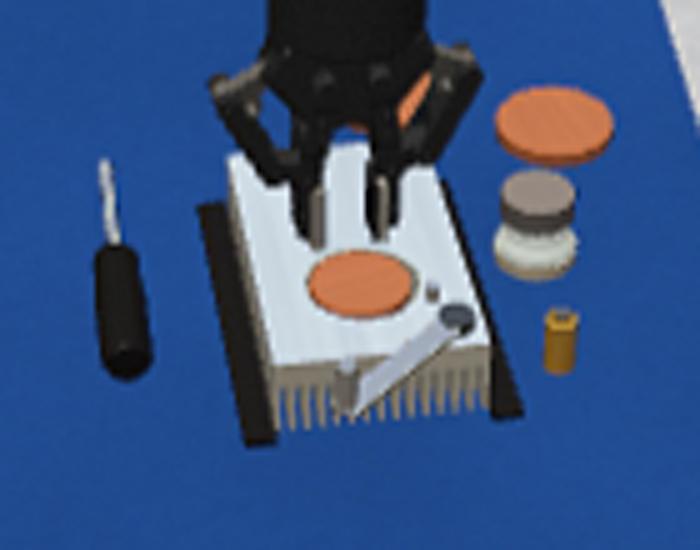

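The disc's top now sits level in the recess at crop (362,284) with an even gap around it. Next I'll swing the clip with the fingers closed, moving along the arc.

```bash
cat >> h.py <<'E'
piv=np.array([.6307,-.0603]); Z=.130
def pose(th,back):  # post angle th (world), tool centre 'back' behind the post
    t=np.array([np.sin(th),-np.cos(th)])
    return [*(piv+.082*np.array([np.cos(th),np.sin(th)])-t*back),Z],quat(th-np.pi)
E
python3 - <<'E'
from h import *
s=bot.read_state()["tool_pos"]; bot.servo_line([s[0],s[1],.20],rate=.15); bot.grip(0.)
p,q=pose(np.radians(227.3),.030); bot.move_to([p[0],p[1],.20],q); bot.servo_line(p,rate=.1); bot.wait(.15)
f0=np.array(bot.read_state()["force"]); thr=np.radians
stop=False
for th in np.r_[thr(227),thr(np.arange(219,143,-8.)),thr(141)]:
    p,q=pose(th,.016); bot.servo_line(p,q,rate=.06); s=bot.read_state(); df=s["force"]-f0
    print(round(np.degrees(th),1),df.round(1))
    if np.linalg.norm(df)>10: stop=True;break
th0=th
while not stop and th>thr(134):
    th-=.0007/.082; p,q=pose(th,.016); bot.servo_line(p,q,rate=.02); s=bot.read_state(); df=s["force"]-f0
    stop=df@np.array([-np.sin(th),np.cos(th),0])>4
    if stop or th<thr(135): print(round(np.degrees(th),2),df.round(1))
print(s["clock"])
look("side","s4");c=cv2.imread("pics/s4.png")[180:290,210:350]; cv2.imwrite("pics/s4c.png",cv2.resize(c,None,fx=5,fy=5,interpolation=2))
E
```

```text
227.0 [-1.  -0.3 -0.3]
219.0 [-0.5 -1.   0.3]
211.0 [-1.3 -0.1 -0.8]
203.0 [-0.  -1.2  0.3]
195.0 [ 0.1 -1.4  0. ]
187.0 [-1.2 -0.8 -0. ]
179.0 [ 0.  -1.7 -0.1]
171.0 [-0.3 -0.6 -1. ]
163.0 [-0.9 -1.4 -0.3]
155.0 [-0.8 -0.4  0.5]
147.0 [-0.7 -0.8  0.8]
141.0 [ 0.2 -0.6  0.3]
137.09 [-4.1 -5.   1.6]
22.1333
```

View pics/s4c.png

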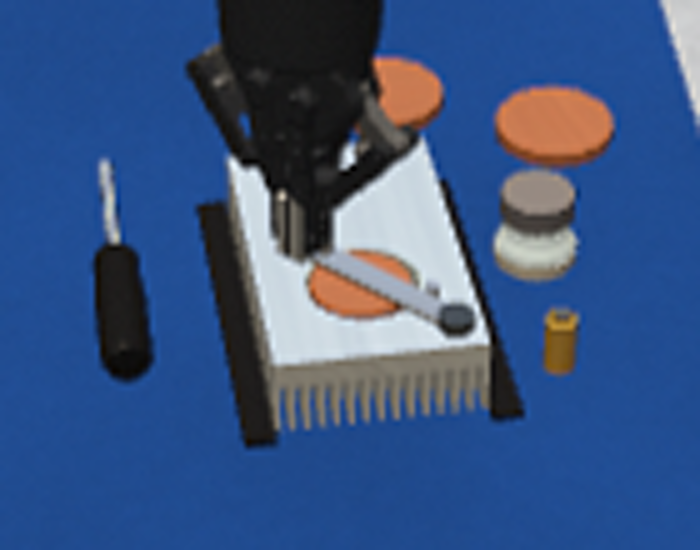

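The clip is at its stop: force rose to 6.5 N at about the predicted angle, and the bar lies across the disc and against the pin. I'll back off, lift clear and check.

Run:
```python
from h import *
th=np.radians(137.1); p,q=pose(th,.030); bot.servo_line(p,rate=.05); bot.servo_line([p[0],p[1],.25],rate=.15); bot.wait(.2)
print(bot.read_state()["clock"])
look("side","s5");c=cv2.imread("pics/s5.png")[180:290,210:350]; cv2.imwrite("pics/s5c.png",cv2.resize(c,None,fx=5,fy=5,interpolation=2))
```

```text
23.7667
```

View pics/s5c.png

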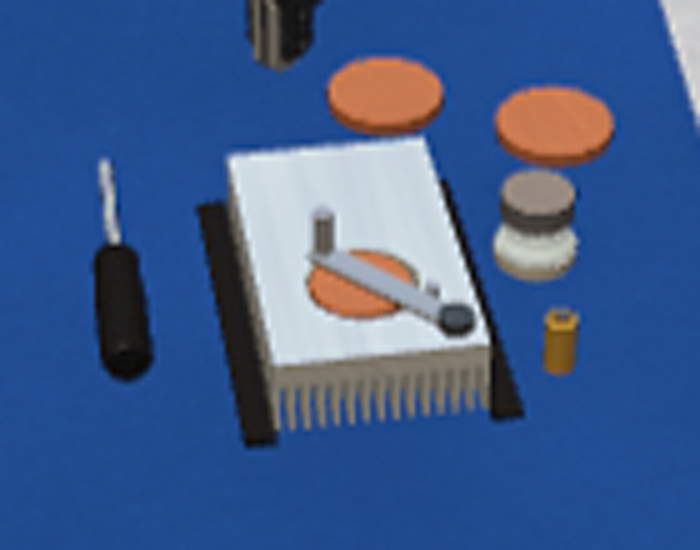

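The clip stays across the seated disc with its post at crop (323,230). The bystanders in this view haven't moved and the robot is clear.

```bash
python3 -c "
from bench import bot
print(bot.finish_job())"
```

```text
the job is handed in; nothing more can be done
None
```

I handed the job in at about 24 s of the 45 s: the disc is down flat in the recess, the clip is across it at its stop, the bystanders near the heat sink look unmoved, and the robot is clear; `finish_job()` gave no verdict.

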